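# Test the earth-leakage breaker of the bench power box

## Robot

A 6-joint arm with a two-finger parallel gripper is mounted at the origin on a cart in front of the work surface, level with it; the furniture and walls round the work are solid. World frame = base frame: x ahead of the robot, y to its left, z up, the work surface at z = 0. Lengths are in m, angles in degrees, forces in N, time in s.
With the tool pointing down it reaches from about 0.3 to 0.75 m from the base axis. Payload 8.5 kg.
Tool frame: the origin (TCP) lies midway between the tips of the shut fingers; the grasp point (between the pads) lies 19 mm behind it (env.pinch_z is the z of the grasp point in the tool frame, in m); z points along the fingers, y is the line along which they close (so a half turn about z gives the same grasp; the last joint's range is limited). The gripper opens to 85 mm and grips with 20 to 120 N. Pads are 22 mm wide; open, the fingers measure 114 mm over their backs; the gripper's body (76 mm by 85 mm) begins 54 mm behind the grasp point. The pads swing forward as they close: fully open they stand 13 mm farther back than shut.
Start: joints at [-77.71, 21.807, 74.336, -0, 83.858, -12.336], TCP at [0.229, -0.5, 0.231] pointing down, gripper open.
Joint ranges: [-178.18, 178.18], [-50.72, 133.34], [12.68, 142.11], [-81.47, 261.47], [9.98, 163.14], [-165.26, 165.26]. Speed limits (degrees/s): [136.94, 136.94, 180, 180, 180, 180].

## Interface

Orientations are given as a 3x3 rotation matrix whose columns are the frame's x, y, z axes.
In Python, from rig import env gives the robot as it stands.
- The arm moves only by the tool arm_command, never from a script. Its argument "deltas" is a list of rows, each an object of numbers: "rx", "ry", "rz": the turn, a rotation vector about the tool's x, y, z in rad; "dx", "dy", "dz": the shift along the tool's x, y, z in m; "fingers": the finger opening in m, from 0 to 0.0854. In form: [{"rx": .., "ry": .., "rz": .., "dx": .., "dy": .., "dz": .., "fingers": ..}, ...]. A call has 1 to 12 rows; each row shifts and turns the commanded pose from where the row before left it, along the tool's axes as they then stand; what a row does not reach is not made up. A row lasts 1/10 s, in which the tool goes at most 50 mm and 8.59 degrees, less where a joint would pass 70% of its speed; a pose out of reach is approached as far as the arm can. A call is refused whole if a number of a shift passes 0.05 or a number of a turn 0.15, either way. A call with a gripper value outside its range is refused whole. The fingers move at their own pace and stop on an object; "squeeze" is the grip in N (left out, the last holds). Time passes only in rows, so rows that do not move let the fingers close. It gives the time, the measured TCP pose, the force, the opening and the grip force at its end, in the units of the state.
- env.observe(): the state, without advancing time (a new reading comes with each control period).
- env.get_image(name): name is "side" or "top" or "wrist"; returns a dict with "color" (420x560x3 uint8, blue, green, red), "camera_matrix" (3x3 intrinsics, pixels), "eye" and "orientation" of the camera in the world. Camera axes: x right, y up, looking along -z (the intrinsics and any distortion apply to the point x, -y, -z); pixel columns grow to the right and rows downward; lengths in m; the calibration is good to about 2 mm. A picture is of the moment at which its call begins. There is no depth.
- env.close_job(): hands the job in; it is judged then, once.
Trained networks look in a picture, given as the dict that the camera call returned (one of the last four; its "shot" number tells which), for a name from the list of things; names that differ only in an ending like _2 or _b are one class to them, and where a whole thing is asked for, a point or a joint stands for the part that bears it (a point fixed in the world has none). Each returns a list of dicts, best first, with "p" (0 to 1); they miss things now and then, are a little off and sometimes report something else, mostly with a low value. They report only what shows in the picture. A call takes as long as a camera call.
- env.look_for(query, picture): "box" ([left, top, right, bottom] in pixels, round what is visible of it).
- env.tip_of(query, picture): "location" ([column, row] in pixels: a listed point, or the origin of a listed thing).
The state is a dict: "time_s": time; "q": joint angles; "qvel": joint speeds; "joint_efforts": joint torques, N m; "position": TCP position; "tool_rot": TCP orientation; "ft_force": force on the tool from outside, world axes, zero at the start; "wrist_torque": the same for the moment, N m; "grip_width": finger opening in m; "gripper_force": force on a finger pad.
Only numpy, scipy, OpenCV 4.12 (cv2) and the standard library are available. Lean on these libraries where they do the work, as an engineer would, in place of code of your own. Each camera call takes 0.05 s, during which the arm holds its last target. There are 200 camera calls.

## Task

Do the routine trip test on the bench power box: first turn the rotary main switch to off so that no machine is running, press the test button until the earth-leakage breaker trips, and push its dropped toggle fully back up, leaving the two plain breakers beside it on. Then shut the hinged cover over the breakers, and only then turn the main switch back on.

Things in the scene. Friction and masses are not known exactly. Their poses are not given: they have to be found in the camera images.
- power_box: Steel box fixed to the bench, 300 wide, 236 deep, 58 (front) to 153 mm high. Origin on the bench; +x to its back, +y to its left, z up (only yaw varies). Its face rises 25 deg to the back: U = (0.906, 0, 0.423) up the slope, N = (-0.423, 0, 0.906) out of the face, middle at (0, 0, 0.104). Three black breakers at y = -0.102, -0.048, 0.006 (order varies); rotary switch at y = 0.096.
- main_switch (a joint): Black rotary main switch on the left of the face, turning about N. 0 = on (pointer straight up the slope, along U, at a bar mark; starts so), 1.047 = off (60 deg anticlockwise as one looks at the face, at a ring mark towards the box's left). A spring detent snaps it to the nearer end from halfway; turning takes about 0.13 N m.
- switch_grip (a point): Grip point on the switch's axis, 35 mm off the face; its z is N. The handle is a black bar 13 mm thick, from 23 mm behind the axis to 35 mm on the pointer side (white line); its top is 7 mm beyond this point, and a round hub 48 mm across begins 21 mm below it. The bar lies along U at on, 60 deg anticlockwise of U at off.
- test_button (a joint): White round test button, 13 mm across, below the toggle of the earth-leakage breaker (the only breaker with a button). Travel in m: 0 = out, 0.0075 = fully in, along -N; springs back. It stands 9.5 mm proud of the breaker's face. It gives way under 3 to 4 N and trips the breaker at about 0.0055, well before it is fully in.
- test_button_top (a point): Centre of the button's top, 21.5 mm off the box's face. The toggle's end is 24 mm (down) to 50 mm (up) from here up the slope, and 11 mm farther out of the face.
- rcd_lever (a joint): White toggle of the earth-leakage breaker. 0 = up (on, leaning 24 deg up the slope; starts so), 0.84 = down (tripped, leaning 24 deg down the slope). A spring snaps it to the nearer end from halfway (0.42); about 1 N at its end moves it over.
- rcd_lever_tip (a point): Middle of the end of that toggle: 9 mm thick, 18 mm wide, 31 mm from its pivot, which lies 4 mm off the box's face and 37 mm up the slope from the button. The breaker's own face is 12 mm off the box's face, so the toggle stands 20 mm proud of it. The end moves 25 mm along U between down and up.
- breaker_a_lever (a joint): White toggle of a plain breaker (black case 50 x 100 mm like the earth-leakage one, same toggle, no button). 0 = up (on, as it starts), 0.84 = down. To be left up.
- breaker_a_lever_tip (a point): Top end of that plain breaker's toggle.
- breaker_b_lever (a joint): White toggle of a plain breaker (black case 50 x 100 mm like the earth-leakage one, same toggle, no button). 0 = up (on, as it starts), 0.84 = down. To be left up.
- breaker_b_lever_tip (a point): Top end of the other plain breaker's toggle.
- cover (a joint): Grey hood with a clear window, hinged above the breakers. Rad: 0 = shut flat on the face; starts standing open at 1.95 to 2.25 (2.01 = upright, 2.25 = stop, to which it may sag). The stiff hinge holds it where it is left between about 1.3 and 1.9; below 1.0 it sinks shut by itself in 1 to 2 s. Moving it takes up to 3 N at its free edge.
- cover_hinge (a point): Middle of the hinge line (along the box's y), 90 mm up the slope from the face's middle, 3 mm off it, at y = -0.048. From it the hood reaches 150 mm (down the slope when shut); 176 mm wide. Its flat outer face lies 40.5 mm out of the hinge plane (on the far side when open). A pull lip 80 wide, 16 long, 5 mm thick extends the outer face at the free edge.
- cover_edge (a point): Middle of the end of the pull lip: 166 mm from the hinge along the cover, 38 mm out of the hinge plane.

How it is judged:
By the outcome, as a careful person would: the job done as asked, in the order asked, and still so for the second after the job is handed in, with the robot touching nothing.
It also fails if it takes over 64 s, if anything falls off the work surface, if the arm or the gripper's body presses on something with over 40 N, if the wrist force passes 120 N, or if a joint passes its speed limit or range.

## Working session

There is one attempt and no reset: what is moved stays moved. The work goes in short steps, Python scripts to look and compute and a tool call to move; the robot and the scene stay as the last step left them, time stands still between calls to the robot, and variables do not carry over. Pictures are saved under pics/ and viewed, at most 10 in all, crops included, and the job is handed in when it is done.

Besides the shell and the picture viewer there is one more tool, called after "Emit:" as a command line: name --argument value ..., lists and objects as JSON in quotes. arm_command: Moves the arm, as the interface text tells. Its arguments: {"type":"object","properties":{"deltas":{"type":"array"},"squeeze":{"type":"number"}},"required":["deltas"]}

```bash
mkdir -p pics; ls
cat > h.py <<'E'
import numpy as np, cv2
from rig import env
def ray(im,px):
    K=np.array(im["camera_matrix"]);R=np.array(im["orientation"])
    u=np.linalg.solve(K,[px[0],px[1],1.]);d=R@np.array([u[0],-u[1],-u[2]])
    return np.array(im["eye"]),d/np.linalg.norm(d)
def proj(im,P):
    K=np.array(im["camera_matrix"]);R=np.array(im["orientation"])
    c=R.T@(np.array(P)-im["eye"]);p=K@np.array([c[0],-c[1],-c[2]]);return p[:2]/p[2]
def tri(rs):
    A=0;b=0
    for e,d in rs:
        M=np.eye(3)-np.outer(d,d);A=A+M;b=b+M@e
    P=np.linalg.solve(A,b);return P,[np.linalg.norm((np.eye(3)-np.outer(d,d))@(P-e)) for e,d in rs]
E
python3 - <<'E'
from h import *
ims={n:env.get_image(n) for n in("side","top","wrist")}
print(env.pinch_z)
for n in ims:
    cv2.imwrite(f"pics/{n}0.png",ims[n]["color"]);print(n,np.round(ims[n]["eye"],3),ims[n].get("distortion"),ims[n].keys())
names=["power_box","switch_grip","test_button_top","rcd_lever_tip","breaker_a_lever_tip","cover_hinge","cover_edge"]
for q in names:
    rs=[]
    for n in ims:
        r=env.tip_of(q,ims[n])
        print(q,n,[(np.round(a["location"],1),round(a["p"],2)) for a in r[:3]])
        if r and r[0]["p"]>.4 and n!="wrist": rs.append(ray(ims[n],r[0]["location"]))
    if len(rs)>1: P,e=tri(rs);print("  ->",P.round(4),np.round(e,4))
E
```

```text
pics
-0.0187
side [ 0.428 -0.682  0.601] None dict_keys(['color', 'camera_matrix', 'eye', 'orientation', 'shot'])
top [0.375 0.018 0.952] None dict_keys(['color', 'camera_matrix', 'eye', 'orientation', 'shot'])
wrist [ 0.288 -0.472  0.374] None dict_keys(['color', 'camera_matrix', 'eye', 'orientation', 'shot'])
power_box side [(array([283.6, 242.6]), 0.88)]
power_box top [(array([284.7, 212.2]), 0.68)]
power_box wrist []
  -> [0.5219 0.0344 0.0008] [0.0004 0.0004]
switch_grip side [(array([265.3, 175.4]), 0.93), (array([282.7, 241.7]), 0.38), (array([367.2, 126.4]), 0.32)]
switch_grip top [(array([230.9, 222.4]), 0.83)]
switch_grip wrist []
  -> [0.488  0.1299 0.1321] [0.0025 0.0025]
test_button_top side [(array([266.3, 207.7]), 0.44)]
test_button_top top [(array([284. , 224.5]), 0.6), (array([300.8, 154.6]), 0.49)]
test_button_top wrist []
  -> [0.483  0.0344 0.1052] [0. 0.]
rcd_lever_tip side [(array([298. , 217.5]), 0.64), (array([281. , 187.2]), 0.45)]
rcd_lever_tip top [(array([278.5, 200.9]), 0.42)]
rcd_lever_tip wrist []
  -> [0.5462 0.0448 0.0623] [0.0105 0.0105]
breaker_a_lever_tip side [(array([300.7, 220.1]), 0.63)]
breaker_a_lever_tip top [(array([298.9, 155.6]), 0.62), (array([338.6, 188. ]), 0.52), (array([286. , 210.4]), 0.49)]
breaker_a_lever_tip wrist []
  -> [0.585  0.0026 0.0963] [0.0311 0.0311]
cover_hinge side [(array([322.7, 197. ]), 0.73)]
cover_hinge top [(array([301.7, 154.7]), 0.85)]
cover_hinge wrist []
  -> [ 0.6024 -0.0009  0.1465] [0.0022 0.0022]
cover_edge side [(array([366.9, 129.4]), 0.68)]
cover_edge top [(array([292.1,  76.8]), 0.56), (array([301.4, 154.8]), 0.48)]
cover_edge wrist []
  -> [0.686  0.0143 0.2875] [0.0026 0.0026]
```

Run:
```python
import cv2,numpy as np
a=cv2.imread("pics/side0.png")[80:320,150:450];b=cv2.imread("pics/top0.png")[50:290,150:450]
cv2.imwrite("pics/v1.png",np.hstack([cv2.resize(a,(400,320)),cv2.resize(b,(400,320))]))
cv2.imwrite("pics/v1.png",np.vstack([cv2.resize(a,(375,300),interpolation=2),cv2.resize(b,(375,300),interpolation=2)]) if 0 else np.hstack([cv2.resize(a,(400,320),interpolation=2),cv2.resize(b,(400,320),interpolation=2)]))
```

```text
(no output)
```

View pics/v1.png

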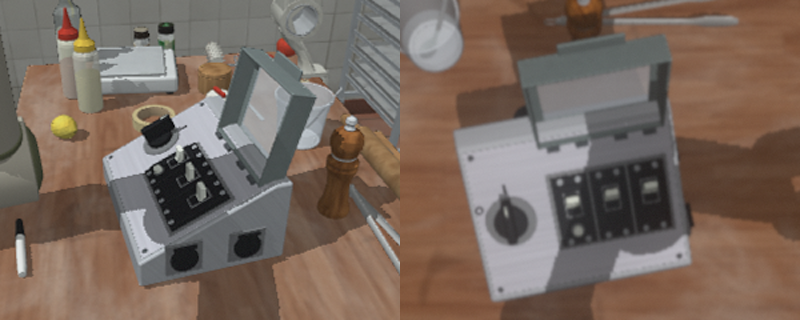

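```bash
cat >> h.py <<'E'
from scipy.spatial.transform import Rotation as Ro
from scipy.optimize import least_squares
U=np.array([.9063,0,.4226]);N=np.array([-.4226,0,.9063]);Y=np.array([0,1.,0])
def face(s,y,n): return np.array([0,0,.104])+s*U+y*Y+n*N
def w(p,P):
    return Ro.from_euler('z',p[2]).apply(P)+np.array([p[0],p[1],0])
def cov(th,l,n,y=-.048):  # along cover, out of hinge plane on outer side
    d=-np.cos(th)*U+np.sin(th)*N; o=np.cos(th)*N+np.sin(th)*U
    return face(.09,y,.003)+l*d+n*o
E
cat > fit.py <<'E'
from h import *
ims={n:env.get_image(n) for n in("side","top")}
for n in ims: cv2.imwrite(f"pics/{n}1.png",ims[n]["color"])
obs=[]
for q in["power_box","switch_grip","cover_hinge","cover_edge","test_button_top"]:
    for n in ims:
        r=env.tip_of(q,ims[n])
        if r: obs.append((q,n,np.array(r[0]["location"])))
def model(v,q):
    P={"power_box":np.zeros(3),"switch_grip":face(0,.096,.035),"cover_hinge":face(.09,-.048,.003),"cover_edge":cov(v[3],.166,.038),"test_button_top":face(v[4],.006,.0215)}[q]
    return w(v,P)
f=lambda v:np.concatenate([proj(ims[n],model(v,q))-l for q,n,l in obs])
s=least_squares(f,[.522,.034,.13,2.1,-.03],loss="soft_l1",x_scale=[.01,.01,.05,.1,.01])
v=s.x;print(v.round(4))
for (q,n,l),e in zip(obs,f(v).reshape(-1,2)): print(q,n,l.round(1),e.round(1))
np.save("pose.npy",v)
pts=[("corner%d"%i,w(v,np.array([x,y,z]))) for i,(x,y,z) in enumerate([(-.118,.15,.058),(-.118,-.15,.058),(.118,.15,.153),(.118,-.15,.153)])]
pts+=[("sw",model(v,"switch_grip")),("btn",model(v,"test_button_top")),("tip",w(v,face(v[4]+.0496,.006,.0323)))]
out=[]
for n,(c0,r0) in(("side",(190,80)),("top",(180,40))):
    im=cv2.resize(ims[n]["color"][r0:r0+240,c0:c0+200],None,fx=2,fy=2,interpolation=2)
    for a,P in pts+[("e",model(v,"cover_edge")),("h",model(v,"cover_hinge"))]:
        c=(proj(ims[n],P)-[c0,r0])*2; cv2.drawMarker(im,tuple(int(round(k)) for k in c),(0,0,255),0,9,1)
    out.append(im)
cv2.imwrite("pics/v2.png",np.hstack(out))
for a,P in pts: print(a,P.round(4))
print("mill top",tri([ray(ims["side"],(412,171)),ray(ims["top"],(289,58))]))
st=env.observe();print(np.round(st["tool_rot"],3),st["time_s"])
E
python3 fit.py
```

```text
[ 0.518   0.0332  0.1669  2.2755 -0.0183]
power_box side [284.1 241.1] [-1.9  2.2]
power_box top [284.4 209.3] [0.9 5. ]
switch_grip side [264.2 174.8] [-0.   0.4]
switch_grip top [233.1 221. ] [-0.  0.]
cover_hinge side [324.3 195.5] [0.6 1.8]
cover_hinge top [302.6 159.1] [-1.1 -4.4]
cover_edge side [368.4 126.8] [-0.2 -1. ]
cover_edge top [292.4  78. ] [ 0.6 -0.8]
test_button_top side [268.7 203.8] [ 1.4 -0.5]
test_button_top top [336.8 190.3] [-53.3  28.8]
corner0 [0.3767 0.1616 0.058 ]
corner1 [ 0.4265 -0.1343  0.058 ]
corner2 [0.6094 0.2007 0.153 ]
corner3 [ 0.6592 -0.0951  0.153 ]
sw [0.4874 0.1254 0.1357]
btn [0.4917 0.0349 0.1158]
tip [0.5315 0.0416 0.1465]
mill top (array([0.78610247, 0.016248  , 0.18080244]), [np.float64(0.009740247541977139), np.float64(0.009740247541977077)])
[[ 0.909  0.417 -0.   ]
 [ 0.417 -0.909  0.   ]
 [-0.    -0.    -1.   ]] 1.8
```

View pics/v2.png

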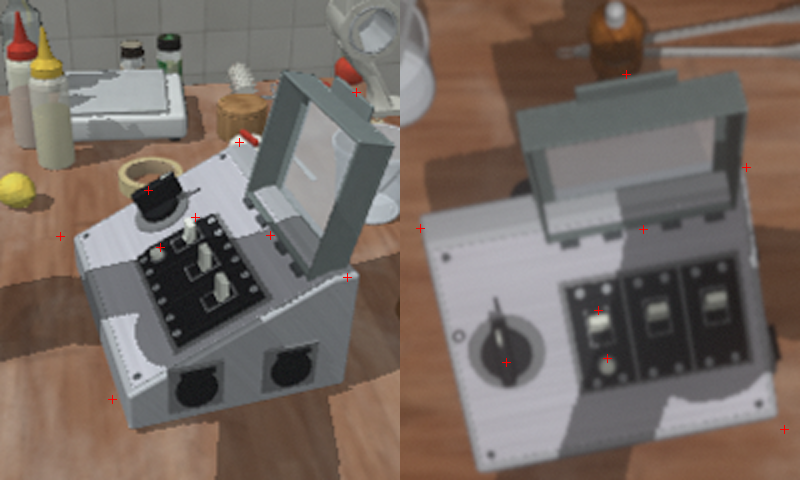

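```bash
cat > fit2.py <<'E'
from h import *
ims={n:env.get_image(n) for n in("side","top")}
T=lambda c,r:np.array([180+(c-400)/2,40+r/2]);S=lambda c,r:np.array([190+c/2,80+r/2])
tip=lambda v,y:face(v[4]+.0496,y,.0323)
M={"box":lambda v:np.zeros(3),"sw":lambda v:face(0,.096,.035),"h":lambda v:face(.09,-.048,.003),"e":lambda v:cov(v[3],.166,.038),
"b":lambda v:face(v[4],.006,.0215),"t1":lambda v:tip(v,.006),"t2":lambda v:tip(v,-.048),"t3":lambda v:tip(v,-.102),
"fl":lambda v:np.array([v[5],.15,.058]),"fr":lambda v:np.array([v[5],-.15,.058]),"bl":lambda v:np.array([v[6],.15,.153])}
obs=[("box","side",[284,242],.3),("box","top",[284.5,211],.3),("sw","side",[264.7,175],1),("sw","top",[232,221.7],1),
("h","side",[323.5,196],.5),("h","top",[302,157],.5),("e","side",[367.5,128],.7),("e","top",[292.4,77.5],.7),
("b","side",S(157,250),1),("b","top",T(608,366),1),("t1","side",S(190,223),1),("t2","side",S(205,245),1),("t3","side",S(221,276),1),
("t1","top",T(599,323),1),("t2","top",T(657,309),1),("t3","top",T(715,295),1),
("fl","top",T(478,470),.7),("fr","top",T(775,412),.7),("bl","top",T(422,215),.7)]
f=lambda v:np.concatenate([k*(proj(ims[n],w(v,M[q](v)))-l) for q,n,l,k in obs])
s=least_squares(f,[.52,.034,.18,2.2,-.02,-.11,.11],loss="soft_l1",x_scale=[.01,.01,.05,.1,.01,.01,.01])
v=s.x;print(v.round(4),np.sqrt(np.diag(np.linalg.inv(s.jac.T@s.jac))).round(4))
for (q,n,l,k),e in zip(obs,f(v).reshape(-1,2)): print(q,n,(e/k).round(1))
np.save("pose.npy",v)
for q in M: print(q,w(v,M[q](v)).round(4))
out=[]
for n,(c0,r0) in(("side",(190,80)),("top",(180,40))):
    im=cv2.resize(ims[n]["color"][r0:r0+240,c0:c0+200],None,fx=2,fy=2,interpolation=2)
    for q in M:
        c=(proj(ims[n],w(v,M[q](v)))-[c0,r0])*2; cv2.drawMarker(im,tuple(int(round(k)) for k in c),(0,0,255),0,9,1)
    out.append(im)
cv2.imwrite("pics/v3.png",np.hstack(out))
E
python3 fit2.py
```

```text
[ 0.5172  0.034   0.1641  2.2801 -0.0254 -0.1003  0.13  ] [0.0015 0.0008 0.0074 0.0199 0.0018 0.0025 0.0032]
box side [-2.2  1.1]
box top [0.4 3.6]
sw side [-0.8  0. ]
sw top [ 0.6 -0.4]
h side [1.  1.2]
h top [-0.8 -1.8]
e side [ 0.6 -2.1]
e top [ 0.3 -0.1]
b side [-1.6 -0.3]
b top [-0.3  0.1]
t1 side [-0.6 -1.5]
t2 side [-0.5  0.8]
t3 side [-0.  -0.1]
t1 top [-0.3 -2.5]
t2 top [ 0.3 -1.1]
t3 top [0.8 0.5]
fl top [-1.3 -0.3]
fr top [2.  0.2]
bl top [-2.1  0.2]
box [0.5172 0.034  0.    ]
sw [0.487  0.1263 0.1357]
h [ 6.043e-01 -2.000e-04  1.448e-01]
e [0.6846 0.0131 0.2944]
b [0.4846 0.0347 0.1128]
t1 [0.5245 0.0413 0.1435]
t2 [ 0.5333 -0.012   0.1435]
t3 [ 0.5421 -0.0652  0.1435]
fl [0.3938 0.1656 0.058 ]
fr [ 0.4428 -0.1303  0.058 ]
bl [0.621  0.2033 0.153 ]
```

View pics/v3.png

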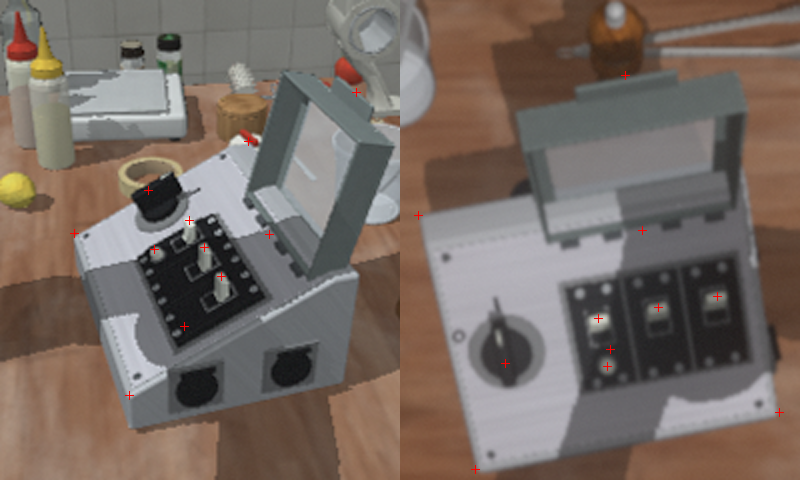

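```bash
cat >> h.py <<'E'
v=np.load("pose.npy")
def Rw(a=0,tilt=0): # tool x=U,y=-Y,z=-N, turned a (rad) about N, tilt about box Y (after)
    B=Ro.from_euler('z',v[2])*Ro.from_rotvec(np.array([0,tilt,0]))*Ro.from_matrix(np.c_[U,-Y,-N])*Ro.from_rotvec([0,0,-a])
    return B.as_matrix()
def plan(P,R=None):
    st=env.observe();R0=np.array(st["tool_rot"]);p=np.array(st["position"])
    d=R0.T@(P-p);print("P",p.round(4),"->",np.round(P,4));print("shift now-axes",d.round(4),"rows",np.ceil(np.linalg.norm(d)/.05))
    if R is not None: 
        print("turn",Ro.from_matrix(R0.T@R).as_rotvec().round(4),"shift in target axes",(R.T@(P-p)).round(4))
    print("q",np.round(st["q"],1),"t",st["time_s"],"F",np.round(st["ft_force"],1))
E
python3 - <<'E'
from h import *
plan(w(v,face(0,.096,.12)),Rw())
E
```

```text
P [ 0.2292 -0.5     0.2313] -> [0.4515 0.1205 0.2128]
shift now-axes [ 0.4607 -0.4714  0.0186] rows 14.0
turn [-0.058   0.4337  0.2614] shift in target axes [ 0.2829 -0.5758  0.1524]
q [-77.7  21.8  74.3  -0.   83.9 -12.3] t 1.9 F [-0.1  0.2  0.3]
```

Emit:
arm_command --deltas '[{"dx": 0.029,"dy": -0.0295,"dz": -0.004,"fingers": 0.045},{"dx": 0.029,"dy": -0.0295,"dz": -0.004},{"dx": 0.029,"dy": -0.0295,"dz": -0.004},{"dx": 0.029,"dy": -0.0295,"dz": -0.004},{"dx": 0.029,"dy": -0.0295,"dz": -0.004},{"dx": 0.029,"dy": -0.0295,"dz": -0.004},{"dx": 0.029,"dy": -0.0295,"dz": -0.004},{"dx": 0.029,"dy": -0.0295,"dz": -0.004},{"dx": 0.029,"dy": -0.0295,"dz": -0.004},{"dx": 0.029,"dy": -0.0295,"dz": -0.004},{"dx": 0.029,"dy": -0.0295},{"dx": 0.029,"dy": -0.0295}]'

```text
invalid input
```

Emit:
arm_command --deltas '[{"dx": 0.029,"dy": -0.0295},{"dx": 0.029,"dy": -0.0295},{"dx": 0.029,"dy": -0.0295},{"dx": 0.029,"dy": -0.0295},{"rx": -0.015,"ry": 0.108,"rz": 0.065},{"rx": -0.015,"ry": 0.108,"rz": 0.065},{"rx": -0.015,"ry": 0.108,"rz": 0.065},{"rx": -0.015,"ry": 0.108,"rz": 0.065},{},{}]'

```text
invalid input
```

Run:
```python
from h import *
plan(w(v,face(0,.096,.09)),Rw())
im=env.get_image("wrist");cv2.imwrite("pics/w1.png",im["color"]);print(im["eye"])
for q,P in [("switch_grip",face(0,.096,.035)),("test_button_top",face(v[4],.006,.0215)),("rcd_lever_tip",face(v[4]+.0496,.006,.0323)),("breaker_a_lever_tip",face(v[4]+.0496,-.048,.0323)),("cover_hinge",face(.09,-.048,.003))]:
    print(q,proj(im,w(v,P)).round(1),[(np.round(a["location"],1),round(a["p"],2)) for a in env.tip_of(q,im)[:3]])
    c=tuple(int(k) for k in proj(im,w(v,P)));cv2.drawMarker(im["color"],c,(0,0,255),0,9,1)
cv2.imwrite("pics/v4.png",im["color"])
```

```text
P [ 0.2292 -0.5     0.2313] -> [0.464  0.1225 0.1856]
shift now-axes [ 0.4729 -0.468   0.0458] rows 14.0
turn [-0.058   0.4337  0.2614] shift in target axes [ 0.2829 -0.5758  0.1824]
q [-77.7  21.8  74.3  -0.   83.9 -12.3] t 1.9 F [-0.1  0.2  0.3]
[ 0.28796051 -0.47245945  0.37438864]
switch_grip [ -990.1 -1097.9] []
test_button_top [-540.6 -746. ] []
rcd_lever_tip [ -801.5 -1174. ] []
breaker_a_lever_tip [ -620.1 -1091.8] []
cover_hinge [ -736.5 -1580.4] []
```

View pics/v4.png

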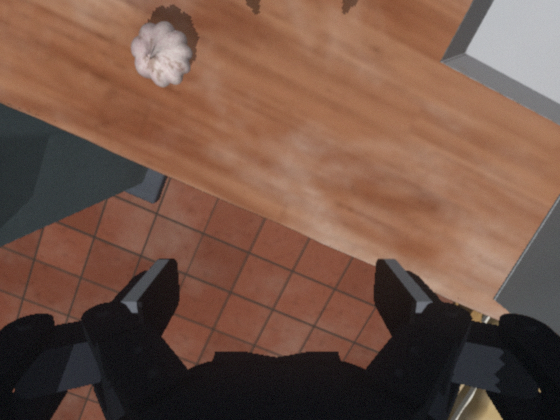

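The picture only shows the start view: the move calls were refused, perhaps because every row needs every key. I'll send full rows.

Emit:
arm_command --deltas '[{"rx": 0,"ry": 0,"rz": 0,"dx": 0.029,"dy": -0.0295,"dz": -0.004,"fingers": 0.045},{"rx": 0,"ry": 0,"rz": 0,"dx": 0.029,"dy": -0.0295,"dz": -0.004,"fingers": 0.045},{"rx": 0,"ry": 0,"rz": 0,"dx": 0.029,"dy": -0.0295,"dz": -0.004,"fingers": 0.045},{"rx": 0,"ry": 0,"rz": 0,"dx": 0.029,"dy": -0.0295,"dz": -0.004,"fingers": 0.045},{"rx": 0,"ry": 0,"rz": 0,"dx": 0.029,"dy": -0.0295,"dz": -0.004,"fingers": 0.045},{"rx": 0,"ry": 0,"rz": 0,"dx": 0.029,"dy": -0.0295,"dz": -0.004,"fingers": 0.045},{"rx": 0,"ry": 0,"rz": 0,"dx": 0.029,"dy": -0.0295,"dz": -0.004,"fingers": 0.045},{"rx": 0,"ry": 0,"rz": 0,"dx": 0.029,"dy": -0.0295,"dz": -0.004,"fingers": 0.045},{"rx": 0,"ry": 0,"rz": 0,"dx": 0.029,"dy": -0.0295,"dz": -0.004,"fingers": 0.045},{"rx": 0,"ry": 0,"rz": 0,"dx": 0.029,"dy": -0.0295,"dz": -0.004,"fingers": 0.045},{"rx": 0,"ry": 0,"rz": 0,"dx": 0.029,"dy": -0.0295,"dz": 0,"fingers": 0.045},{"rx": 0,"ry": 0,"rz": 0,"dx": 0.029,"dy": -0.0295,"dz": 0,"fingers": 0.045}]'

```text
time_s: 3.4
position: [0.3983, -0.0315, 0.2717]
tool_rot: [[0.909, 0.417, 0.001], [0.417, -0.909, -0.0], [0.001, 0.001, -1.0]]
ft_force: [1.0, -0.8, 0.1]
grip_width: 0.0451
gripper_force: 0.0
```

Emit:
arm_command --deltas '[{"rx": 0,"ry": 0,"rz": 0,"dx": 0.028,"dy": -0.0295,"dz": 0,"fingers": 0.045},{"rx": 0,"ry": 0,"rz": 0,"dx": 0.028,"dy": -0.0295,"dz": 0,"fingers": 0.045},{"rx": 0,"ry": 0,"rz": 0,"dx": 0.028,"dy": -0.0295,"dz": 0.005,"fingers": 0.045},{"rx": 0,"ry": 0,"rz": 0,"dx": 0.028,"dy": -0.0295,"dz": 0.005,"fingers": 0.045},{"rx": -0.015,"ry": 0.108,"rz": 0.065,"dx": 0,"dy": 0,"dz": 0,"fingers": 0.045},{"rx": -0.015,"ry": 0.108,"rz": 0.065,"dx": 0,"dy": 0,"dz": 0,"fingers": 0.045},{"rx": -0.015,"ry": 0.108,"rz": 0.065,"dx": 0,"dy": 0,"dz": 0,"fingers": 0.045},{"rx": -0.015,"ry": 0.108,"rz": 0.065,"dx": 0,"dy": 0,"dz": 0,"fingers": 0.045},{"rx": 0,"ry": 0,"rz": 0,"dx": 0,"dy": 0,"dz": 0,"fingers": 0.045}]'

```text
time_s: 4.3
position: [0.4486, 0.1209, 0.2608]
tool_rot: [[0.895, 0.164, 0.415], [0.15, -0.986, 0.067], [0.421, 0.002, -0.907]]
ft_force: [-0.2, 0.3, 0.5]
grip_width: 0.0447
gripper_force: 0.0
```

```bash
cat > look.py <<'E'
import sys
from h import *
plan(w(v,face(0,.096,.09)),Rw())
im=env.get_image("wrist");print(im["eye"])
for q,P in [("switch_grip",face(0,.096,.035)),("test_button_top",face(v[4],.006,.0215)),("rcd_lever_tip",face(v[4]+.0496,.006,.0323)),("breaker_a_lever_tip",face(v[4]+.0496,-.048,.0323)),("cover_hinge",face(.09,-.048,.003))]:
    print(q,proj(im,w(v,P)).round(1),[(np.round(a["location"],1),round(a["p"],2)) for a in env.tip_of(q,im)[:3]])
    c=tuple(int(k) for k in proj(im,w(v,P)));cv2.drawMarker(im["color"],c,(0,0,255),0,9,1)
cv2.imwrite(sys.argv[1],im["color"])
E
python3 look.py pics/v5.png
```

```text
P [0.4486 0.1209 0.2608] -> [0.464  0.1225 0.1856]
shift now-axes [-0.0176  0.0008  0.0748] rows 2.0
turn [0.0016 0.0019 0.0014] shift in target axes [-0.0178  0.0009  0.0747]
q [ -2.3   1.6 100.2   6.   53.9  75.7] t 4.3 F [-0.2  0.3  0.5]
[0.44723902 0.12132794 0.41826055]
switch_grip [277.3 219.8] [(array([281.4, 218.4]), 0.9)]
test_button_top [373.4 241.5] [(array([372.3, 240.1]), 0.44)]
rcd_lever_tip [381.5 192. ] [(array([383.5, 193.3]), 0.72), (array([349.2, 221.1]), 0.42)]
breaker_a_lever_tip [443.9 192. ] [(array([504.7, 196.4]), 0.81)]
cover_hinge [437.5 113.5] [(array([439.6, 115.9]), 0.89), (array([350.5, 221. ]), 0.32)]
```

View pics/v5.png

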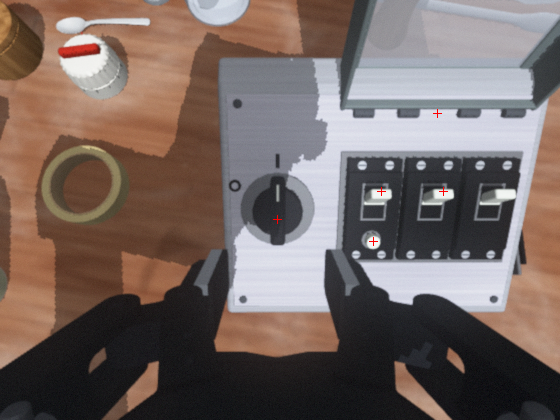

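Clear view: the switch bar is at (278, 178–245), the button at (372, 240), and the toggle tips are in row ~193. They all match the model to ~2 px. I'll descend onto the switch.

Emit:
arm_command --deltas '[{"rx": 0,"ry": 0,"rz": 0,"dx": -0.009,"dy": 0,"dz": 0.03,"fingers": 0.045},{"rx": 0,"ry": 0,"rz": 0,"dx": -0.009,"dy": 0,"dz": 0.03,"fingers": 0.045},{"rx": 0,"ry": 0,"rz": 0,"dx": 0,"dy": 0.001,"dz": 0.03,"fingers": 0.045},{"rx": 0,"ry": 0,"rz": 0,"dx": 0,"dy": 0,"dz": 0.03,"fingers": 0.045},{"rx": 0,"ry": 0,"rz": 0,"dx": 0,"dy": 0,"dz": 0.015,"fingers": 0.045},{"rx": 0,"ry": 0,"rz": 0,"dx": 0,"dy": 0,"dz": 0.01,"fingers": 0.045},{"rx": 0,"ry": 0,"rz": 0,"dx": 0,"dy": 0,"dz": 0,"fingers": 0.005},{"rx": 0,"ry": 0,"rz": 0,"dx": 0,"dy": 0,"dz": 0,"fingers": 0.005},{"rx": 0,"ry": 0,"rz": 0,"dx": 0,"dy": 0,"dz": 0,"fingers": 0.005},{"rx": 0,"ry": 0,"rz": 0,"dx": 0,"dy": 0,"dz": 0,"fingers": 0.005},{"rx": 0,"ry": 0,"rz": 0,"dx": 0,"dy": 0,"dz": 0,"fingers": 0.005}]' --squeeze 50

```text
time_s: 5.7
position: [0.4951, 0.1272, 0.123]
tool_rot: [[0.894, 0.164, 0.417], [0.15, -0.986, 0.068], [0.422, 0.002, -0.906]]
ft_force: [2.0, 4.9, -2.8]
grip_width: 0.0119
gripper_force: 49.5
```

Emit:
arm_command --deltas '[{"rx": 0,"ry": 0,"rz": -0.131,"dx": 0,"dy": 0,"dz": 0,"fingers": 0.005},{"rx": 0,"ry": 0,"rz": -0.131,"dx": 0,"dy": 0,"dz": 0,"fingers": 0.005},{"rx": 0,"ry": 0,"rz": -0.131,"dx": 0,"dy": 0,"dz": 0,"fingers": 0.005},{"rx": 0,"ry": 0,"rz": -0.131,"dx": 0,"dy": 0,"dz": 0,"fingers": 0.005},{"rx": 0,"ry": 0,"rz": -0.131,"dx": 0,"dy": 0,"dz": 0,"fingers": 0.005},{"rx": 0,"ry": 0,"rz": -0.131,"dx": 0,"dy": 0,"dz": 0,"fingers": 0.005},{"rx": 0,"ry": 0,"rz": -0.131,"dx": 0,"dy": 0,"dz": 0,"fingers": 0.005},{"rx": 0,"ry": 0,"rz": -0.131,"dx": 0,"dy": 0,"dz": 0,"fingers": 0.005},{"rx": 0,"ry": 0,"rz": 0,"dx": 0,"dy": 0,"dz": 0,"fingers": 0.005}]'

```text
time_s: 6.6
position: [0.4949, 0.1276, 0.123]
tool_rot: [[0.301, 0.858, 0.417], [0.93, -0.36, 0.068], [0.209, 0.367, -0.906]]
ft_force: [1.2, 8.4, -2.3]
grip_width: 0.0118
gripper_force: 49.4
```

Emit:
arm_command --deltas '[{"rx": 0,"ry": 0,"rz": 0,"dx": 0,"dy": 0,"dz": 0,"fingers": 0.045},{"rx": 0,"ry": 0,"rz": 0,"dx": 0,"dy": 0,"dz": 0,"fingers": 0.045},{"rx": 0,"ry": 0,"rz": 0,"dx": 0,"dy": 0,"dz": 0,"fingers": 0.045},{"rx": 0,"ry": 0,"rz": 0,"dx": 0,"dy": 0,"dz": -0.03,"fingers": 0.045},{"rx": 0,"ry": 0,"rz": 0.131,"dx": 0,"dy": 0,"dz": -0.03,"fingers": 0.045},{"rx": 0,"ry": 0,"rz": 0.131,"dx": 0,"dy": 0,"dz": -0.03,"fingers": 0},{"rx": 0,"ry": 0,"rz": 0.131,"dx": 0,"dy": 0,"dz": -0.02,"fingers": 0},{"rx": 0,"ry": 0,"rz": 0.131,"dx": 0,"dy": 0,"dz": 0,"fingers": 0},{"rx": 0,"ry": 0,"rz": 0.131,"dx": 0,"dy": 0,"dz": 0,"fingers": 0},{"rx": 0,"ry": 0,"rz": 0.131,"dx": 0,"dy": 0,"dz": 0,"fingers": 0},{"rx": 0,"ry": 0,"rz": 0.131,"dx": 0,"dy": 0,"dz": 0,"fingers": 0},{"rx": 0,"ry": 0,"rz": 0.131,"dx": 0,"dy": 0,"dz": 0,"fingers": 0}]'

```text
time_s: 7.8
position: [0.4492, 0.1193, 0.2222]
tool_rot: [[0.895, 0.159, 0.416], [0.145, -0.987, 0.067], [0.422, 0.001, -0.907]]
ft_force: [-0.4, 0.1, -0.5]
grip_width: 0.0001
gripper_force: 0.0
```

```bash
python3 look.py pics/v6.png
python3 - <<'E'
from h import *
plan(w(v,face(v[4],.006,.05)),Rw())
E
```

```text
P [0.4492 0.1193 0.2222] -> [0.464  0.1225 0.1856]
shift now-axes [-0.0017 -0.0009  0.0396] rows 1.0
turn [ 0.0022  0.001  -0.0036] shift in target axes [-0.0018 -0.0008  0.0396]
q [ -2.6   4.  104.7   6.7  47.   74.7] t 7.8 F [-0.4  0.1 -0.5]
[0.44771754 0.11942125 0.37966418]
switch_grip [275.3 213.2] [(array([277.4, 213.3]), 0.59)]
test_button_top [385.3 237.9] [(array([383.2, 236.4]), 0.77)]
rcd_lever_tip [395.5 180.3] [(array([394.6, 181.1]), 0.68)]
breaker_a_lever_tip [467.7 179.9] [(array([538.6, 181.7]), 0.6), (array([394.5, 180.5]), 0.17)]
cover_hinge [458.9  90.2] [(array([457.9,  90.6]), 0.63)]
P [0.4493 0.1194 0.2221] -> [0.4727 0.0328 0.1386]
shift now-axes [-0.0274  0.089   0.0797] rows 3.0
turn [0.0019 0.0013 0.0044] shift in target axes [-0.0271  0.0893  0.0794]
q [ -2.6   4.1 104.7   6.7  47.   74.2] t 8.1 F [ 0.4 -0.3  1.2]
```

View pics/v6.png

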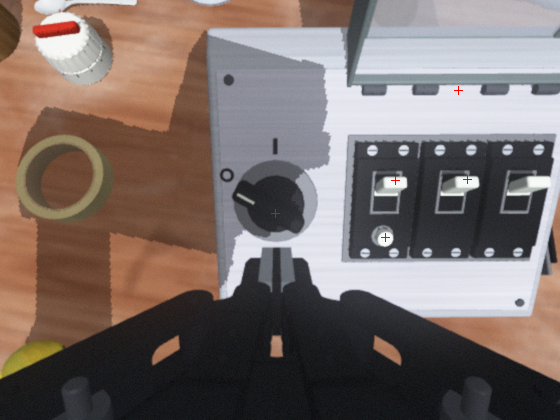

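Switch is off: the pointer is at (243, 197), towards the ring at (227, 175). The button is at (384, 236). I'll go to it and press.

Emit:
arm_command --deltas '[{"rx": 0,"ry": 0,"rz": 0,"dx": -0.013,"dy": 0.044,"dz": 0,"fingers": 0},{"rx": 0,"ry": 0,"rz": 0,"dx": -0.013,"dy": 0.044,"dz": 0,"fingers": 0},{"rx": 0,"ry": 0,"rz": 0,"dx": 0,"dy": 0,"dz": 0.04,"fingers": 0},{"rx": 0,"ry": 0,"rz": 0,"dx": 0,"dy": 0,"dz": 0.04,"fingers": 0},{"rx": 0,"ry": 0,"rz": 0,"dx": 0,"dy": 0,"dz": 0.015,"fingers": 0},{"rx": 0,"ry": 0,"rz": 0,"dx": 0,"dy": 0,"dz": 0.01,"fingers": 0},{"rx": 0,"ry": 0,"rz": 0,"dx": 0,"dy": 0,"dz": 0,"fingers": 0}]' --squeeze 30

```text
time_s: 8.8
position: [0.4842, 0.0359, 0.1153]
tool_rot: [[0.895, 0.166, 0.415], [0.151, -0.986, 0.068], [0.42, 0.002, -0.907]]
ft_force: [0.0, 0.3, 0.4]
grip_width: -0.0002
gripper_force: 0.0
```

Run:
```python
from h import *
plan(w(v,face(v[4]+.001,.006+.001,.015)),Rw())
```

```text
P [0.4842 0.0359 0.1153] -> [0.4881 0.0363 0.1073]
shift now-axes [0.0001 0.0002 0.0089] rows 1.0
turn [0.0011 0.0027 0.0029] shift in target axes [0.0001 0.0002 0.0089]
q [-15.3  15.9 112.3  20.1  30.6  49.7] t 8.8 F [0.  0.3 0.4]
```

Emit:
arm_command --deltas '[{"rx": 0,"ry": 0,"rz": 0,"dx": 0,"dy": 0,"dz": 0.003,"fingers": 0},{"rx": 0,"ry": 0,"rz": 0,"dx": 0,"dy": 0,"dz": 0.003,"fingers": 0},{"rx": 0,"ry": 0,"rz": 0,"dx": 0,"dy": 0,"dz": 0.0025,"fingers": 0},{"rx": 0,"ry": 0,"rz": 0,"dx": 0,"dy": 0,"dz": 0,"fingers": 0}]'

```text
time_s: 9.2
position: [0.488, 0.0363, 0.1087]
tool_rot: [[0.894, 0.164, 0.417], [0.15, -0.986, 0.067], [0.422, 0.003, -0.906]]
ft_force: [0.2, 0.2, 1.4]
grip_width: -0.0002
gripper_force: 0.7
```

Run:
```python
from h import *
im=env.get_image("wrist");pass
pts={"up":proj(im,w(v,face(v[4]+.0496,.006,.0323))),"down":proj(im,w(v,face(v[4]+.0244,.006,.0323)))}
print(pts,[(a["location"],a["p"]) for a in env.tip_of("rcd_lever_tip",im)])
s=env.get_image("side");print({k:proj(s,w(v,face(v[4]+k,.006,.0323))).round(0) for k in(.0496,.0244)},[(a["location"],a["p"]) for a in env.tip_of("rcd_lever_tip",s)])
cv2.imwrite("pics/v7.png",np.hstack([im["color"][:400,200:560],cv2.resize(s["color"][100:300,200:400],(400,400),interpolation=2)]))
plan(w(v,face(v[4],.006,.03)))
```

```text
{'up': array([279.94736147, 167.15686898]), 'down': array([279.7230328 , 228.42550118])} [([280.8, 193.1], 0.67)]
{0.0496: array([284., 190.]), 0.0244: array([274., 196.])} [([280.5, 191.9], 0.51)]
P [0.4878 0.0363 0.1086] -> [0.4811 0.0341 0.1205]
shift now-axes [-0.0014  0.0011 -0.0137] rows 1.0
q [-15.1  16.9 112.4  20.7  29.3  49.2] t 9.4 F [-0.5 -0.1  1.3]
```

View pics/v7.png

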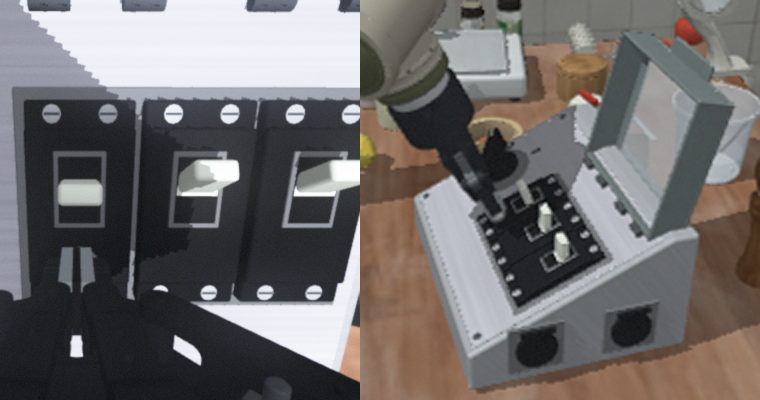

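The earth-leakage toggle end is at (280, 193) in the full picture. That is between up (167) and down (228), so it may still be moving. I'll press 1.5 mm deeper and look again.

Emit:
arm_command --deltas '[{"rx": 0,"ry": 0,"rz": 0,"dx": 0,"dy": 0,"dz": 0.0015,"fingers": 0},{"rx": 0,"ry": 0,"rz": 0,"dx": 0,"dy": 0,"dz": 0,"fingers": 0},{"rx": 0,"ry": 0,"rz": 0,"dx": 0,"dy": 0,"dz": 0,"fingers": 0}]'

```text
time_s: 9.7
position: [0.4883, 0.0364, 0.1069]
tool_rot: [[0.894, 0.164, 0.416], [0.15, -0.986, 0.067], [0.421, 0.002, -0.907]]
ft_force: [-0.3, 0.2, 1.0]
grip_width: -0.0
gripper_force: 0.5
```

```bash
cat > tp.py <<'E'
from h import *
for n in("wrist","side"):
    im=env.get_image(n);cv2.imwrite(f"pics/l_{n}.png",im["color"])
    print(n,{k:proj(im,w(v,face(v[4]+k,.006,.0323))).round(0) for k in(.0496,.0244)},[(np.round(a["location"]),round(a["p"],2)) for a in env.tip_of("rcd_lever_tip",im)],[(np.round(a["box"]),round(a["p"],2)) for a in env.look_for("rcd_lever",im)])
plan(w(v,face(v[4],.006,.03)))
E
python3 tp.py
```

```text
wrist {0.0496: array([280., 167.]), 0.0244: array([280., 229.])} [(array([419., 169.]), 0.74), (array([282., 230.]), 0.59)] [(array([260., 191., 304., 235.]), 0.7)]
side {0.0496: array([284., 190.]), 0.0244: array([274., 196.])} [(array([275., 195.]), 0.6)] [(array([272., 195., 286., 205.]), 0.58)]
P [0.4883 0.0364 0.1069] -> [0.4811 0.0341 0.1205]
shift now-axes [-0.0011  0.0011 -0.0154] rows 1.0
q [-15.1  17.1 112.4  20.8  29.1  49.1] t 10.0 F [-0.6 -0.2  2.1]
```

Tripped: the end is now at the down position in both views, (282, 230) and (275, 195). I'll back off the button and push the toggle up.

Emit:
arm_command --deltas '[{"rx": 0,"ry": 0,"rz": 0,"dx": 0,"dy": 0,"dz": -0.0105,"fingers": 0},{"rx": 0,"ry": 0,"rz": 0,"dx": 0,"dy": 0,"dz": 0,"fingers": 0},{"rx": 0,"ry": 0,"rz": 0,"dx": 0.006,"dy": 0.001,"dz": 0,"fingers": 0},{"rx": 0,"ry": 0,"rz": 0,"dx": 0.006,"dy": 0,"dz": 0,"fingers": 0},{"rx": 0,"ry": 0,"rz": 0,"dx": 0.006,"dy": 0,"dz": 0,"fingers": 0},{"rx": 0,"ry": 0,"rz": 0,"dx": 0.005,"dy": 0,"dz": 0,"fingers": 0},{"rx": 0,"ry": 0,"rz": 0,"dx": 0.004,"dy": 0,"dz": 0,"fingers": 0},{"rx": 0,"ry": 0,"rz": 0,"dx": 0,"dy": 0,"dz": 0,"fingers": 0}]'

```text
time_s: 10.8
position: [0.5089, 0.0389, 0.1281]
tool_rot: [[0.894, 0.165, 0.417], [0.15, -0.986, 0.067], [0.422, 0.003, -0.907]]
ft_force: [-0.4, 0.3, -0.1]
grip_width: -0.0001
gripper_force: 0.0
```

```bash
python3 tp.py
```

```text
wrist {0.0496: array([277., 227.]), 0.0244: array([277., 279.])} [(array([279., 227.]), 0.64)] [(array([261., 221., 300., 245.]), 0.63)]
side {0.0496: array([284., 190.]), 0.0244: array([274., 196.])} [(array([285., 186.]), 0.47)] [(array([279., 191., 289., 203.]), 0.61)]
P [0.5081 0.0388 0.1278] -> [0.4811 0.0341 0.1205]
shift now-axes [-0.0279  0.0002 -0.0049] rows 1.0
q [-13.9  16.6 107.9  17.4  33.6  53.9] t 11.1 F [ 0.3  0.2 -0.1]
```

Emit:
arm_command --deltas '[{"rx": 0,"ry": 0,"rz": 0,"dx": 0.002,"dy": 0,"dz": 0,"fingers": 0},{"rx": 0,"ry": 0,"rz": 0,"dx": 0.002,"dy": 0,"dz": 0,"fingers": 0}]'

```text
time_s: 11.3
position: [0.512, 0.0394, 0.1296]
tool_rot: [[0.894, 0.164, 0.416], [0.15, -0.986, 0.067], [0.421, 0.002, -0.907]]
ft_force: [-1.1, -0.1, 0.7]
grip_width: -0.0001
gripper_force: 0.3
```

Run:
```python
from h import *
R=Rw(0,.4363)
e=cov(2.25,.166,.0405,-.048);print("lip end",w(v,e).round(3))
A=w(v,[e[0],-.048,.37]);B=w(v,e+[.011+.018,0,0]);B[2]=.265
plan(A,R);print("over",A,"behind",B.round(4),np.hypot(*B[:2]))
print("A->B in tool",(R.T@(B-A)).round(4))
for th in np.arange(2.25,.7,-.15):
    c=cov(th,.166,.0405) if th>2.01 else cov(th,.145,.0405)
    print(round(th,2),(w(v,c+[.011,0,0])).round(4))
```

```text
lip end [0.682 0.013 0.296]
P [0.512  0.0394 0.1296] -> [0.6825 0.0127 0.37  ]
shift now-axes [ 0.2498  0.0549 -0.1489] rows 6.0
turn [ 0.0022 -0.4348  0.0014] shift in target axes [ 0.1639  0.0541 -0.2404]
q [-13.7  16.7 107.2  17.   34.1  54.5] t 11.3 F [-1.1 -0.1  0.7]
over [0.68247499 0.01274603 0.37      ] behind [0.7111 0.0175 0.265 ] 0.7113002769668744
A->B in tool [0.029 0.    0.105]
2.25 [0.6933 0.0145 0.2961]
2.1 [0.6701 0.0107 0.3063]
1.95 [0.6469 0.0069 0.2918]
1.8 [0.6248 0.0032 0.295 ]
1.65 [ 6.026e-01 -5.000e-04  2.948e-01]
1.5 [ 0.5806 -0.0041  0.2912]
1.35 [ 0.5594 -0.0076  0.2843]
1.2 [ 0.5395 -0.0109  0.2743]
1.05 [ 0.5212 -0.014   0.2614]
0.9 [ 0.5051 -0.0166  0.2458]
0.75 [ 0.4914 -0.0189  0.228 ]
```

Emit:
arm_command --deltas '[{"rx": 0,"ry": 0,"rz": 0,"dx": 0.0015,"dy": 0,"dz": 0,"fingers": 0},{"rx": 0,"ry": 0,"rz": 0,"dx": 0,"dy": 0,"dz": 0,"fingers": 0},{"rx": 0,"ry": 0,"rz": 0,"dx": -0.006,"dy": 0,"dz": 0,"fingers": 0},{"rx": 0,"ry": 0,"rz": 0,"dx": 0,"dy": 0,"dz": -0.03,"fingers": 0},{"rx": 0,"ry": 0,"rz": 0,"dx": 0,"dy": 0,"dz": -0.04,"fingers": 0},{"rx": 0,"ry": 0,"rz": 0,"dx": 0,"dy": 0,"dz": -0.04,"fingers": 0},{"rx": 0,"ry": 0,"rz": 0,"dx": 0,"dy": 0,"dz": -0.04,"fingers": 0}]'

```text
time_s: 12.0
position: [0.4445, 0.0288, 0.2651]
tool_rot: [[0.894, 0.164, 0.416], [0.15, -0.986, 0.067], [0.422, 0.003, -0.907]]
ft_force: [1.2, -0.7, -0.3]
grip_width: 0.0
gripper_force: 0.0
```

Run:
```python
from h import *
R=Rw(0,.4363)
e=cov(2.25,.166,.0405,-.048)
A=w(v,[e[0],-.048,.37]);plan(A,R)
im=env.get_image("wrist")
for q in["rcd_lever_tip","breaker_a_lever_tip","test_button_top","cover_edge"]: print(q,[(np.round(a["location"]),round(a["p"],2)) for a in env.tip_of(q,im)])
for y in(.006,-.048,-.102): print([proj(im,w(v,face(v[4]+k,y,.0323))).round(0) for k in(.0496,.0244)])
cv2.imwrite("pics/l_w.png",im["color"])
```

```text
P [0.4445 0.0288 0.2651] -> [0.6825 0.0127 0.37  ]
shift now-axes [0.2547 0.0552 0.0028] rows 6.0
turn [ 0.0023 -0.4352  0.0017] shift in target axes [ 0.2322  0.0547 -0.1049]
q [-18.4  -0.9 102.   13.4  57.2  57. ] t 12.0 F [ 1.2 -0.7 -0.3]
rcd_lever_tip [(array([277., 174.]), 0.84)]
breaker_a_lever_tip [(array([399., 176.]), 0.82)]
test_button_top [(array([274., 222.]), 0.51)]
cover_edge []
[array([277., 172.]), array([277., 200.])]
[array([338., 172.]), array([336., 200.])]
[array([399., 172.]), array([396., 200.])]
```

All three toggles are up. Next: tool vertical, raised, over the cover.

Emit:
arm_command --deltas '[{"rx": 0,"ry": -0.109,"rz": 0,"dx": 0,"dy": 0,"dz": 0,"fingers": 0},{"rx": 0,"ry": -0.109,"rz": 0,"dx": 0,"dy": 0,"dz": 0,"fingers": 0},{"rx": 0,"ry": -0.109,"rz": 0,"dx": 0,"dy": 0,"dz": 0,"fingers": 0},{"rx": 0,"ry": -0.109,"rz": 0,"dx": 0,"dy": 0,"dz": 0,"fingers": 0},{"rx": 0,"ry": 0,"rz": 0,"dx": 0,"dy": 0.01,"dz": -0.035,"fingers": 0},{"rx": 0,"ry": 0,"rz": 0,"dx": 0,"dy": 0.01,"dz": -0.035,"fingers": 0},{"rx": 0,"ry": 0,"rz": 0,"dx": 0,"dy": 0.01,"dz": -0.035,"fingers": 0},{"rx": 0,"ry": 0,"rz": 0,"dx": 0.04,"dy": 0.01,"dz": 0,"fingers": 0},{"rx": 0,"ry": 0,"rz": 0,"dx": 0.04,"dy": 0.01,"dz": 0,"fingers": 0},{"rx": 0,"ry": 0,"rz": 0,"dx": 0.04,"dy": 0.005,"dz": 0,"fingers": 0},{"rx": 0,"ry": 0,"rz": 0,"dx": 0.04,"dy": 0,"dz": 0,"fingers": 0}]'

```text
time_s: 13.35
position: [0.6146, 0.0008, 0.3658]
tool_rot: [[0.986, 0.164, -0.004], [0.164, -0.986, -0.002], [-0.004, 0.001, -1.0]]
ft_force: [-0.2, -0.3, 0.0]
grip_width: 0.0002
gripper_force: 0.0
```

Run:
```python
from h import *
R=Rw(0,.4363)
plan(np.array([.713,.0175,.37]),R)
im=env.get_image("wrist");im2=env.get_image("side")
for i in(im,im2):
    print([(np.round(a["location"]),round(a["p"],2)) for a in env.tip_of("cover_edge",i)],{t:proj(i,w(v,cov(t,.166,.038))).round(0) for t in(2.0,2.1,2.25)})
```

```text
P [0.6146 0.0008 0.3658] -> [0.713  0.0175 0.37  ]
shift now-axes [ 0.0998 -0.0003 -0.0046] rows 2.0
turn [0.0011 0.0045 0.0007] shift in target axes [ 0.0999 -0.0004 -0.0042]
q [-10.9  26.4  45.3  -0.2 108.5  69.6] t 13.35 F [-0.2 -0.3  0. ]
[(array([273., 118.]), 0.66)] {2.0: array([276., 186.]), 2.1: array([276., 158.]), 2.25: array([276., 119.])}
[(array([366., 126.]), 0.69)] {2.0: array([348., 120.]), 2.1: array([355., 122.]), 2.25: array([366., 125.])}
```

Emit:
arm_command --deltas '[{"rx": 0,"ry": 0.002,"rz": 0,"dx": 0.034,"dy": 0,"dz": 0,"fingers": 0},{"rx": 0,"ry": 0.002,"rz": 0,"dx": 0.034,"dy": 0,"dz": 0,"fingers": 0},{"rx": 0,"ry": 0,"rz": 0,"dx": 0.034,"dy": 0,"dz": 0,"fingers": 0},{"rx": 0,"ry": 0,"rz": 0,"dx": 0,"dy": 0,"dz": 0,"fingers": 0}]'

```text
time_s: 13.95
position: [0.7156, 0.018, 0.3646]
tool_rot: [[0.986, 0.165, -0.001], [0.165, -0.986, -0.001], [-0.001, 0.001, -1.0]]
ft_force: [0.2, -0.2, -0.5]
grip_width: -0.0001
gripper_force: 0.0
```

Emit:
arm_command --deltas '[{"rx": 0,"ry": 0,"rz": 0,"dx": 0,"dy": 0,"dz": 0.025,"fingers": 0},{"rx": 0,"ry": 0,"rz": 0,"dx": 0,"dy": 0,"dz": 0.025,"fingers": 0},{"rx": 0,"ry": 0,"rz": 0,"dx": 0,"dy": 0,"dz": 0.025,"fingers": 0},{"rx": 0,"ry": 0,"rz": 0,"dx": 0,"dy": 0,"dz": 0.02,"fingers": 0}]'

```text
time_s: 14.35
position: [0.7117, 0.0175, 0.2729]
tool_rot: [[0.986, 0.164, 0.002], [0.164, -0.986, -0.002], [0.002, 0.002, -1.0]]
ft_force: [0.3, -0.1, 0.3]
grip_width: 0.0001
gripper_force: 0.0
```

Emit:
arm_command --deltas '[{"rx": 0,"ry": 0,"rz": 0,"dx": -0.0147,"dy": 0,"dz": -0.002,"fingers": 0},{"rx": 0,"ry": 0,"rz": 0,"dx": -0.0147,"dy": 0,"dz": -0.002,"fingers": 0},{"rx": 0,"ry": 0,"rz": 0,"dx": -0.0147,"dy": 0,"dz": -0.002,"fingers": 0},{"rx": 0,"ry": 0,"rz": 0,"dx": -0.0147,"dy": 0,"dz": -0.002,"fingers": 0},{"rx": 0,"ry": 0,"rz": 0,"dx": -0.0147,"dy": 0,"dz": -0.002,"fingers": 0},{"rx": 0,"ry": 0,"rz": 0,"dx": -0.0147,"dy": 0,"dz": -0.002,"fingers": 0}]'

```text
time_s: 14.95
position: [0.6244, 0.0031, 0.2864]
tool_rot: [[0.986, 0.164, 0.005], [0.164, -0.986, -0.002], [0.005, 0.003, -1.0]]
ft_force: [1.1, 0.1, -1.1]
grip_width: 0.0005
gripper_force: 0.5
```

```bash
cat > ce.py <<'E'
from h import *
for n in("top","side"):
    i=env.get_image(n);cv2.imwrite(f"pics/c_{n}.png",i["color"])
    print(n,[(np.round(a["location"]),round(a["p"],2)) for a in env.tip_of("cover_edge",i)],{t:proj(i,w(v,cov(t,.166,.038))).round(0) for t in(2.25,1.95,1.8,1.5,1.2,.9,.5,0)})
E
python3 ce.py
```

```text
top [] {2.25: array([293.,  79.]), 1.95: array([299., 105.]), 1.8: array([303., 121.]), 1.5: array([309., 155.]), 1.2: array([315., 189.]), 0.9: array([318., 217.]), 0.5: array([320., 241.]), 0: array([318., 247.])}
side [(array([327., 121.]), 0.87)] {2.25: array([366., 125.]), 1.95: array([344., 120.]), 1.8: array([331., 121.]), 1.5: array([306., 127.]), 1.2: array([282., 141.]), 0.9: array([263., 160.]), 0.5: array([248., 190.]), 0: array([248., 225.])}
```

Cover follows (θ≈1.75). I'll continue along the arc.

Emit:
arm_command --deltas '[{"rx": 0,"ry": 0,"rz": 0,"dx": -0.015,"dy": 0,"dz": 0.001,"fingers": 0},{"rx": 0,"ry": 0,"rz": 0,"dx": -0.015,"dy": 0,"dz": 0.001,"fingers": 0},{"rx": 0,"ry": 0,"rz": 0,"dx": -0.015,"dy": 0,"dz": 0.002,"fingers": 0},{"rx": 0,"ry": 0,"rz": 0,"dx": -0.014,"dy": 0,"dz": 0.004,"fingers": 0},{"rx": 0,"ry": 0,"rz": 0,"dx": -0.014,"dy": 0,"dz": 0.005,"fingers": 0},{"rx": 0,"ry": 0,"rz": 0,"dx": -0.014,"dy": 0,"dz": 0.006,"fingers": 0},{"rx": 0,"ry": 0,"rz": 0,"dx": -0.01,"dy": 0,"dz": 0.006,"fingers": 0},{"rx": 0,"ry": 0,"rz": 0,"dx": -0.009,"dy": 0,"dz": 0.007,"fingers": 0},{"rx": 0,"ry": 0,"rz": 0,"dx": -0.008,"dy": 0,"dz": 0.007,"fingers": 0},{"rx": 0,"ry": 0,"rz": 0,"dx": -0.008,"dy": 0,"dz": 0.008,"fingers": 0}]'

```text
time_s: 16.15
position: [0.5059, -0.017, 0.2377]
tool_rot: [[0.986, 0.164, 0.003], [0.164, -0.986, -0.002], [0.003, 0.002, -1.0]]
ft_force: [-0.0, -0.2, -0.0]
grip_width: 0.0002
gripper_force: 0.0
```

```bash
python3 ce.py
```

```text
top [(array([316., 223.]), 0.67)] {2.25: array([293.,  79.]), 1.95: array([299., 105.]), 1.8: array([303., 121.]), 1.5: array([309., 155.]), 1.2: array([315., 189.]), 0.9: array([318., 217.]), 0.5: array([320., 241.]), 0: array([318., 247.])}
side [(array([257., 175.]), 0.63)] {2.25: array([366., 125.]), 1.95: array([344., 120.]), 1.8: array([331., 121.]), 1.5: array([306., 127.]), 1.2: array([282., 141.]), 0.9: array([263., 160.]), 0.5: array([248., 190.]), 0: array([248., 225.])}
```

Run:
```python
from h import *
P=w(v,face(0,.096,.12));plan(P,Rw(0))
print((Rw(1.047).T@Rw(0)).round(2))
```

```text
P [ 0.5065 -0.017   0.2383] -> [0.4515 0.1205 0.2128]
shift now-axes [-0.0317 -0.1447  0.0251] rows 4.0
turn [0.0022 0.4333 0.0015] shift in target axes [-0.0395 -0.1446  0.0097]
q [-15.3  17.1  80.4  -0.1  82.3  65.2] t 16.35 F [-0.1  0.6  0.1]
[[ 0.5  -0.87 -0.  ]
 [ 0.87  0.5  -0.  ]
 [ 0.    0.    1.  ]]
```

Emit:
arm_command --deltas '[{"rx": 0,"ry": 0,"rz": 0,"dx": -0.008,"dy": -0.036,"dz": -0.02,"fingers": 0.03},{"rx": 0,"ry": 0,"rz": 0,"dx": -0.008,"dy": -0.036,"dz": 0,"fingers": 0.045},{"rx": 0,"ry": 0,"rz": 0,"dx": -0.008,"dy": -0.036,"dz": 0.01,"fingers": 0.045},{"rx": 0,"ry": 0,"rz": 0,"dx": -0.008,"dy": -0.036,"dz": 0.01,"fingers": 0.045},{"rx": 0,"ry": 0.1085,"rz": 0,"dx": 0,"dy": 0,"dz": 0,"fingers": 0.045},{"rx": 0,"ry": 0.1085,"rz": 0,"dx": 0,"dy": 0,"dz": 0,"fingers": 0.045},{"rx": 0,"ry": 0.1085,"rz": 0,"dx": 0,"dy": 0,"dz": 0,"fingers": 0.045},{"rx": 0,"ry": 0.1085,"rz": 0,"dx": 0,"dy": 0,"dz": 0,"fingers": 0.045},{"rx": 0,"ry": 0,"rz": 0,"dx": 0,"dy": 0,"dz": 0,"fingers": 0.045}]'

```text
time_s: 17.25
position: [0.4495, 0.1199, 0.2376]
tool_rot: [[0.894, 0.164, 0.418], [0.15, -0.986, 0.068], [0.423, 0.002, -0.906]]
ft_force: [0.5, -0.2, -0.5]
grip_width: 0.0447
gripper_force: 0.0
```

Emit:
arm_command --deltas '[{"rx": 0,"ry": 0,"rz": -0.131,"dx": 0,"dy": 0,"dz": 0,"fingers": 0.045},{"rx": 0,"ry": 0,"rz": -0.131,"dx": 0,"dy": 0,"dz": 0,"fingers": 0.045},{"rx": 0,"ry": 0,"rz": -0.131,"dx": 0,"dy": 0,"dz": 0,"fingers": 0.045},{"rx": 0,"ry": 0,"rz": -0.131,"dx": 0,"dy": 0,"dz": 0,"fingers": 0.045},{"rx": 0,"ry": 0,"rz": -0.131,"dx": 0,"dy": 0,"dz": 0,"fingers": 0.045},{"rx": 0,"ry": 0,"rz": -0.131,"dx": 0,"dy": 0,"dz": 0,"fingers": 0.045},{"rx": 0,"ry": 0,"rz": -0.131,"dx": 0,"dy": 0,"dz": 0,"fingers": 0.045},{"rx": 0,"ry": 0,"rz": -0.131,"dx": 0,"dy": 0,"dz": 0,"fingers": 0.045},{"rx": 0,"ry": 0,"rz": 0,"dx": 0,"dy": 0,"dz": 0,"fingers": 0.045}]'

```text
time_s: 18.15
position: [0.4519, 0.1198, 0.2382]
tool_rot: [[0.303, 0.857, 0.417], [0.93, -0.361, 0.067], [0.208, 0.367, -0.907]]
ft_force: [0.1, 0.2, 0.3]
grip_width: 0.0453
gripper_force: 0.0
```

```bash
python3 ce.py
python3 - <<'E'
from h import *
plan(w(v,face(0,.096,.12)),Rw(1.047))
i=env.get_image("wrist")
a=cv2.imread("pics/c_side.png")[100:300,180:380]
cv2.imwrite("pics/v8.png",np.hstack([cv2.resize(a,(400,400),interpolation=2),cv2.resize(i["color"],(400,400))]))
E
```

```text
top [(array([316., 246.]), 0.88)] {2.25: array([293.,  79.]), 1.95: array([299., 105.]), 1.8: array([303., 121.]), 1.5: array([309., 155.]), 1.2: array([315., 189.]), 0.9: array([318., 217.]), 0.5: array([320., 241.]), 0: array([318., 247.])}
side [(array([246., 227.]), 0.88)] {2.25: array([366., 125.]), 1.95: array([344., 120.]), 1.8: array([331., 121.]), 1.5: array([306., 127.]), 1.2: array([282., 141.]), 0.9: array([263., 160.]), 0.5: array([248., 190.]), 0: array([248., 225.])}
P [0.4512 0.1198 0.2378] -> [0.4515 0.1205 0.2128]
shift now-axes [-0.0045 -0.0092  0.0229] rows 1.0
turn [0.0009 0.0016 0.0004] shift in target axes [-0.0045 -0.0091  0.0229]
q [ -2.5   3.2 102.7   6.4  49.7  15. ] t 18.35 F [ 0.4 -0.2 -0.3]
```

View pics/v8.png

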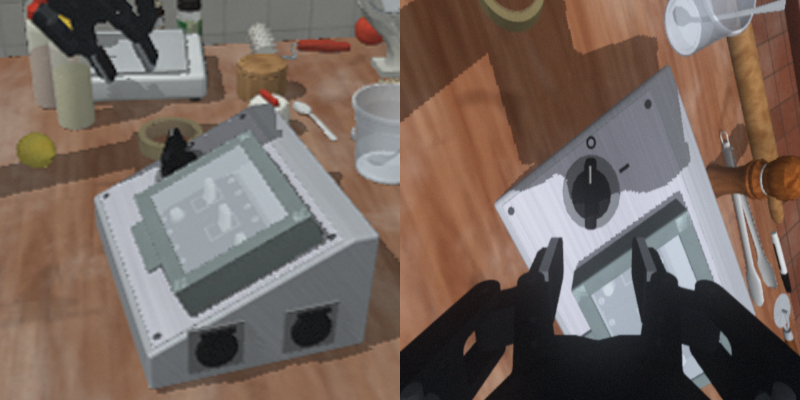

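The cover is shut: its edge is at (246, 227) in the side view, matching angle 0. The switch bar is aligned with the open fingers. I'll descend and grip.

Emit:
arm_command --deltas '[{"rx": 0,"ry": 0,"rz": 0,"dx": -0.0045,"dy": -0.009,"dz": 0.025,"fingers": 0.045},{"rx": 0,"ry": 0,"rz": 0,"dx": 0,"dy": 0,"dz": 0.03,"fingers": 0.045},{"rx": 0,"ry": 0,"rz": 0,"dx": 0,"dy": 0,"dz": 0.03,"fingers": 0.045},{"rx": 0,"ry": 0,"rz": 0,"dx": 0,"dy": 0,"dz": 0.02,"fingers": 0.045},{"rx": 0,"ry": 0,"rz": 0,"dx": 0,"dy": 0,"dz": 0.019,"fingers": 0.045},{"rx": 0,"ry": 0,"rz": 0,"dx": 0,"dy": 0,"dz": 0,"fingers": 0.005},{"rx": 0,"ry": 0,"rz": 0,"dx": 0,"dy": 0,"dz": 0,"fingers": 0.005},{"rx": 0,"ry": 0,"rz": 0,"dx": 0,"dy": 0,"dz": 0,"fingers": 0.005},{"rx": 0,"ry": 0,"rz": 0,"dx": 0,"dy": 0,"dz": 0,"fingers": 0.005},{"rx": 0,"ry": 0,"rz": 0,"dx": 0,"dy": 0,"dz": 0,"fingers": 0.005}]' --squeeze 50

```text
time_s: 19.4
position: [0.4944, 0.1268, 0.1222]
tool_rot: [[0.304, 0.855, 0.42], [0.929, -0.363, 0.067], [0.21, 0.37, -0.905]]
ft_force: [8.3, -1.7, -8.6]
grip_width: 0.0119
gripper_force: 50.5
```

Emit:
arm_command --deltas '[{"rx": 0,"ry": 0,"rz": 0.131,"dx": 0,"dy": 0,"dz": 0,"fingers": 0.005},{"rx": 0,"ry": 0,"rz": 0.131,"dx": 0,"dy": 0,"dz": 0,"fingers": 0.005},{"rx": 0,"ry": 0,"rz": 0.131,"dx": 0,"dy": 0,"dz": 0,"fingers": 0.005},{"rx": 0,"ry": 0,"rz": 0.131,"dx": 0,"dy": 0,"dz": 0,"fingers": 0.005},{"rx": 0,"ry": 0,"rz": 0.131,"dx": 0,"dy": 0,"dz": 0,"fingers": 0.005},{"rx": 0,"ry": 0,"rz": 0.131,"dx": 0,"dy": 0,"dz": 0,"fingers": 0.005},{"rx": 0,"ry": 0,"rz": 0.131,"dx": 0,"dy": 0,"dz": 0,"fingers": 0.005},{"rx": 0,"ry": 0,"rz": 0.131,"dx": 0,"dy": 0,"dz": 0,"fingers": 0.005},{"rx": 0,"ry": 0,"rz": 0,"dx": 0,"dy": 0,"dz": 0,"fingers": 0.005}]'

```text
time_s: 20.3
position: [0.4941, 0.1274, 0.1221]
tool_rot: [[0.893, 0.161, 0.42], [0.146, -0.987, 0.068], [0.425, 0.001, -0.905]]
ft_force: [7.5, 3.8, -7.5]
grip_width: 0.0117
gripper_force: 50.4
```

Emit:
arm_command --deltas '[{"rx": 0,"ry": 0,"rz": 0,"dx": 0,"dy": 0,"dz": 0,"fingers": 0.045},{"rx": 0,"ry": 0,"rz": 0,"dx": 0,"dy": 0,"dz": 0,"fingers": 0.045},{"rx": 0,"ry": 0,"rz": 0,"dx": 0,"dy": 0,"dz": 0,"fingers": 0.045},{"rx": 0,"ry": 0,"rz": 0,"dx": 0,"dy": 0,"dz": -0.03,"fingers": 0.045},{"rx": 0,"ry": 0,"rz": 0,"dx": 0,"dy": 0,"dz": -0.03,"fingers": 0.045},{"rx": 0,"ry": 0,"rz": 0,"dx": 0,"dy": 0,"dz": -0.04,"fingers": 0.045},{"rx": 0,"ry": 0,"rz": 0,"dx": 0,"dy": 0,"dz": -0.04,"fingers": 0.045},{"rx": 0,"ry": 0,"rz": 0,"dx": 0,"dy": 0,"dz": -0.02,"fingers": 0.045},{"rx": 0,"ry": 0,"rz": 0,"dx": 0,"dy": 0,"dz": 0,"fingers": 0.045}]'

```text
time_s: 21.2
position: [0.4266, 0.1163, 0.269]
tool_rot: [[0.891, 0.164, 0.423], [0.15, -0.986, 0.067], [0.429, 0.004, -0.904]]
ft_force: [0.4, 0.4, 0.2]
grip_width: 0.0452
gripper_force: 0.0
```

```bash
python3 ce.py
python3 - <<'E'
from h import *
i=env.get_image("wrist");cv2.imwrite("pics/v9.png",i["color"])
E
```

```text
top [(array([316., 245.]), 0.75)] {2.25: array([293.,  79.]), 1.95: array([299., 105.]), 1.8: array([303., 121.]), 1.5: array([309., 155.]), 1.2: array([315., 189.]), 0.9: array([318., 217.]), 0.5: array([320., 241.]), 0: array([318., 247.])}
side [(array([249., 224.]), 0.6)] {2.25: array([366., 125.]), 1.95: array([344., 120.]), 1.8: array([331., 121.]), 1.5: array([306., 127.]), 1.2: array([282., 141.]), 0.9: array([263., 160.]), 0.5: array([248., 190.]), 0: array([248., 225.])}
```

View pics/v9.png

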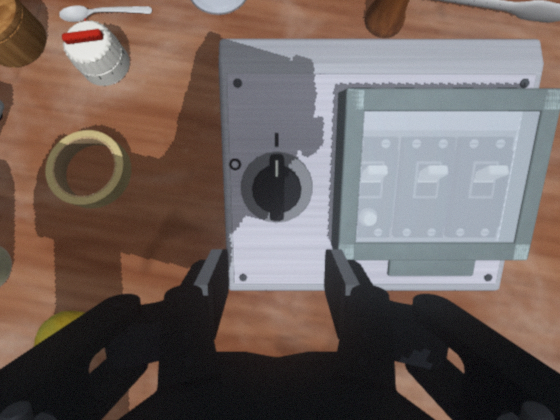

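The switch points at the bar mark (277, 140), the cover is shut, all three toggles are up behind the window at row ~172, and the gripper is clear.

```bash
python3 -c "
from rig import env
print(env.close_job())"
```

```text
the job is handed in; nothing more can be done
None
```

I did the trip test in the order asked and handed the job in at about 21 s; the last pictures show all three breakers up, the cover shut and the main switch back on. No verdict came back.

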